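# Lift the spice caddy by its pull-up handle and hold it level

## Task

The worktop under the little wooden condiment caddy is about to be wiped. Take the caddy by its sprung handle, pull the handle up to its stop, then lift the caddy about 10 cm clear of the worktop with all four jars standing in it, and finish while still holding it there, steady and level. Leave the other things on the worktop as they are.

Things in the scene. Friction and masses are not known exactly. Their poses are not given: they have to be found in the camera images.
- caddy: Open wooden condiment caddy, 118 x 118 mm outside and 49 mm high with its rubber feet; 2 x 2 square pockets (walls 4 mm), a jar standing loose in each. Origin: centre of the underside, on the worktop at the start; z up. Two upright steel guide tubes (collars 17 mm across, tops 101 mm above the underside) stand outside its walls at y = +64 and -64 mm of its own frame, so the handle spans its y axis. Loaded it weighs 0.75 to 1.1 kg.
- grip (a point): Centre of the dark wooden grip of the caddy's pull-up handle: a level bar 18 mm thick (along x of this frame, the direction to pinch), 92 mm long (along y), 20 mm high. With the handle home it is 140 mm above the caddy's underside, 41 mm or more above the tops of the jars; each millimetre of handle travel adds one. A steel rod of 8 mm diameter continues from both ends of the grip and bends down at 64 mm from the centre into the guide tubes.
- handle (a joint): Travel of the sprung handle up out of the guide tubes, m: 0 = home (down), 0.050 = its stop. A spring draws it back down: about 1 N at home, rising to 3.5 N at the stop, plus the handle's own 0.8 N. At the stop a further pull lifts the caddy, which is heavier than the spring, so it hangs on the stop.
- salt_shaker: Clear glass salt shaker with a grey metal top, 44 mm across, 90 mm high, in one of the caddy's pockets. Origin: centre of its underside, z up; 8 mm above the caddy's underside when it stands in its pocket.
- turmeric_jar: Amber-brown spice jar with a cream white cap, 45 mm across, 83 mm high, in one of the caddy's pockets. Origin: centre of its underside, z up; 8 mm above the caddy's underside when it stands in its pocket.
- green_cap_jar: Glass spice jar with a green cap, 44 mm across, 99 mm high, in one of the caddy's pockets. Origin: centre of its underside, z up; 8 mm above the caddy's underside when it stands in its pocket.
- red_cap_jar: Glass spice jar with a red and orange cap, 44 mm across, 98 mm high, in one of the caddy's pockets. Origin: centre of its underside, z up; 8 mm above the caddy's underside when it stands in its pocket.
- heart_mug: Pale pink mug with a red heart, 106 x 73 x 88 mm high, on the worktop to the left; leave alone. Origin: centre of its underside, z up.
- noodle_pack: Green flat packet, 120 x 206 x 30 mm, lying on the worktop left of the caddy; leave alone. Origin: centre of its underside, z up.
- pepper_mill: Wooden pepper mill, 58 mm across, 170 mm high, behind the caddy; leave alone. Origin: centre of its underside, z up.
- mustard_bottle: Dark sauce bottle with a white cap, 50 x 81 x 199 mm high, standing back on the left; leave alone. Origin: centre of its underside, z up.
- spoon_rest: Flat black spoon rest, 160 x 90 x 12 mm, on the right; leave alone. Origin: centre of its underside, z up.

How it is judged (in metres and radians):
On the way, in this order (a step that is already met when the one before it is completed fails the run):
1. the handle is held and pulled up to its stop while the caddy still stands on the worktop (value of joint handle above 0.043 m and height (world z) of caddy below 0.015 m and contact force between the fingers and handle above 0.5 N), for 0.04 s.
2. the caddy hangs on the handle, clear of the worktop and level (height (world z) of caddy above 0.06 m and value of joint handle above 0.045 m and angle between caddy's own z axis and vertical below 0.17 rad), for 0.2 s.
At the end, for the whole second after the job is handed in: The gripper still holds the handle, out at its stop (45 mm or more); the caddy's underside is 70 to 140 mm above the worktop, within 0.10 rad of level, at rest; all four jars stand upright in it; it touches no other thing, and the other things are within 20 mm of where they were (height (world z) of caddy between 0.07 and 0.14 m and angle between caddy's own z axis and vertical below 0.1 rad and value of joint handle above 0.045 m and linear speed of caddy below 0.02 m/s and angular speed of caddy below 0.15 rad/s and contact force between the fingers and handle above 1 N and horizontal distance between each of salt_shaker, turmeric_jar, green_cap_jar, red_cap_jar and caddy below 0.055 m and z of each of salt_shaker, turmeric_jar, green_cap_jar, red_cap_jar in the frame of caddy below 0.02 m and angle between each of salt_shaker, turmeric_jar, green_cap_jar, red_cap_jar's own z axis and vertical below 0.25 rad and contact force between caddy and heart_mug below 0.3 N and contact force between caddy and noodle_pack below 0.3 N and contact force between caddy and pepper_mill below 0.3 N and contact force between caddy and mustard_bottle below 0.3 N and contact force between caddy and spoon_rest below 0.3 N and distance of each of heart_mug, noodle_pack, pepper_mill, mustard_bottle, spoon_rest from where it was at the start of the episode below 0.02 m); the arm keeps its last pose, push and grip.
It fails at once if the caddy is tipped by more than 0.35 rad (angle between caddy's own z axis and vertical above 0.35 rad).
It fails at once if another thing on the worktop is pushed aside or knocked over (distance of any of heart_mug, noodle_pack, pepper_mill, mustard_bottle, spoon_rest from where it was at the start of the episode above 0.03 m).
It also fails if it takes over 32 s, if anything falls off the work surface, if the arm or the gripper's body presses on something with over 40 N, if the wrist force passes 120 N, or if a joint passes its speed limit or range.

## Robot

A 6-joint arm with a two-finger parallel gripper is mounted at the origin on a cart in front of the work surface, level with it; the furniture and walls round the work are solid. World frame = base frame: x ahead of the robot, y to its left, z up, the work surface at z = 0. Lengths are in mm, angles in rad, forces in N, time in s.
With the tool pointing down it reaches from about 275 to 825 mm from the base axis. Payload 4.9 kg.
Tool frame: the origin (TCP) lies at the very end of the fingers, on their centre line; the grasp point (between the pads) lies 19 mm behind it; z points along the fingers, y is the line along which they close (so a half turn about z gives the same grasp; the last joint's range is limited). The gripper opens to 85 mm and grips with 20 to 120 N. Pads are 22 mm wide; open, the fingers measure 114 mm over their backs; the gripper's body (76 mm by 85 mm) begins 54 mm behind the grasp point. The pads swing forward as they close: fully open they stand 13 mm farther back than shut.
Start: joints at [1.149, 0.326, -0.193, 1.052, 0, 1.437], TCP at [156.108, 527.398, 231.281] pointing down, gripper open.
Joint ranges: [-2.65, 2.65], [-0.97, 1.79], [-1.3, 1.35], [-1.93, 2.1], [-1.47, 1.37], [-3.14, 3.14]. Speed limits (rad/s): [2.57, 2.57, 3.14, 3.14, 3.14, 3.14].

## Interface

Orientations are given as [roll, pitch, yaw] about the fixed x, y, z axes, in that order (R = Rz(yaw) Ry(pitch) Rx(roll)).
In Python, from bench import bot, solve_ik, imaging gives the robot as it stands. Calls block until the motion is done:
- bot.move_ptp(position, orientation): joint-space move of the TCP to a pose.
- bot.movel(position, rot=None, max_speed=150, threshold=None): straight line of the TCP; rot=None keeps the orientation; max_speed is the mean speed in mm/s. With threshold (N) it stops when the force on the tool has changed by that much, and returns True; else False.
- bot.move_j(angles): joint-space move.
- bot.grip(opening, effort=None): opening from 0.0 (shut) to 1.0 (fully open); effort is the grip in N (None keeps the last); returns when the fingers have stopped.
- bot.dwell(seconds).
- solve_ik(position, orientation): joint angles nearest the present ones, or None.
- bot.get_state(): the state.
- imaging.capture(name): name is "scene" or "top" or "wrist"; returns the picture (480x640x3 uint8, blue, green, red); there is no depth.
- imaging.camera_model(name): a dict with "K" (3x3 intrinsics, pixels), "k1" (the pictures are not rectified: a ray, as slopes to the right and down, at radius r is drawn at 1 + k1 r^2 times it, then the intrinsics apply), "position" and "rotation" of the camera in the world. Camera axes: x right, y up, looking along -z (the intrinsics and any distortion apply to the point x, -y, -z); pixel columns grow to the right and rows downward; lengths in mm; the calibration is good to about 2 mm. A picture is of the moment at which its call begins: read the wrist's pose just before it. camera_model takes no time and is no camera call; for the wrist camera it gives the pose at the moment of the call.
A pose or a line that the arm cannot do raises bot.IKError and nothing moves.
- bot.sign_off(): hands the job in; it is judged then, once.
The state is a dict: "t": time; "qpos": joint angles; "joint_velocities": joint speeds; "effort": joint torques, N m; "tcp_pos": TCP position; "orientation": TCP orientation; "contact_force": force on the tool from outside, world axes, zero at the start; "wrist_torque": the same for the moment, N m; "opening": opening from 0.0 (shut) to 1.0 (fully open); "gripper_force": force on a finger pad.
Only numpy, scipy, OpenCV 4.12 (cv2) and the standard library are available. Lean on these libraries where they do the work, as an engineer would, in place of code of your own. Each camera call takes 0.05 s, during which the arm holds its last target. There are 200 camera calls.

## Working session

There is one attempt and no reset: what is moved stays moved. The work goes in short steps, each a Python script; the robot and the scene stay as the last script left them, time stands still between calls to the robot, and variables do not carry over. Pictures are saved under pics/ and viewed, at most 10 in all, crops included, and the job is handed in when it is done.

```bash
mkdir -p pics; cat > h.py <<'E'
import numpy as np, cv2
from bench import bot, solve_ik, imaging
def ray(m,u,v):
    K=np.array(m["K"],float).copy()
    d=np.array([(u-K[0,2])/K[0,0],(v-K[1,2])/K[1,1]]); p=d.copy()
    for _ in range(20): p=d/(1+m["k1"]*(p@p))
    r=np.array(m["rotation"])@np.array([p[0],-p[1],-1.0]); return np.array(m["position"],float),r/np.linalg.norm(r)
def plane(m,u,v,z):
    o,r=ray(m,u,v); return o+r*(z-o[2])/r[2]
def tri(a,b):
    (o1,r1),(o2,r2)=a,b
    s=np.linalg.lstsq(np.c_[r1,-r2],o2-o1,rcond=None)[0]
    p,q=o1+s[0]*r1,o2+s[1]*r2; return (p+q)/2,np.linalg.norm(p-q)
E
python3 - <<'E'
from h import *
for n in("scene","top","wrist"):
    m=imaging.camera_model(n); cv2.imwrite(f"pics/{n}0.png",imaging.capture(n)); print(n,{k:np.round(v,3).tolist() for k,v in m.items()})
print(bot.get_state())
E
```

```text
scene {'K': [[622.118, 0.0, 317.23], [0.0, 622.118, 236.592], [0.0, 0.0, 1.0]], 'k1': -0.198, 'position': [223.767, 942.799, 1306.75], 'rotation': [0.688, 0.01, -2.791]}
top {'K': [[437.038, 0.0, 315.106], [0.0, 437.038, 245.986], [0.0, 0.0, 1.0]], 'k1': -0.091, 'position': [273.325, 45.189, 1507.443], 'rotation': [0.209, -0.005, -1.628]}
wrist {'K': [[364.577, 0.0, 319.419], [0.0, 364.577, 239.451], [0.0, 0.0, 1.0]], 'k1': -0.06, 'position': [81.684, 549.257, 373.535], 'rotation': [-0.308, 0.002, 1.283]}
{'t': 0.15, 'qpos': array([ 1.14875632e+00,  3.26778810e-01, -1.93325081e-01,  1.05201054e+00,
        1.60507706e-05,  1.43660614e+00]), 'joint_velocities': array([ 0.0010146 , -0.00146721,  0.00409176,  0.00173874,  0.00096088,
        0.00050962]), 'effort': array([ 2.98519495e-03, -4.43701065e+01,  2.62666172e+01,  1.03935748e-02,
       -1.45343228e-05, -4.66609194e-06]), 'tcp_pos': array([155.94152787, 526.9814083 , 230.68995025]), 'orientation': array([-3.14028855e+00, -1.92252595e-04,  2.85374270e+00]), 'contact_force': array([ 0.50959594, -0.23504252, -0.55767587]), 'wrist_torque': array([0.03766442, 0.00117806, 0.02015225]), 'gripper_force': 0.0, 'opening': 1.0046742324652755}
```

View pics/scene0.png

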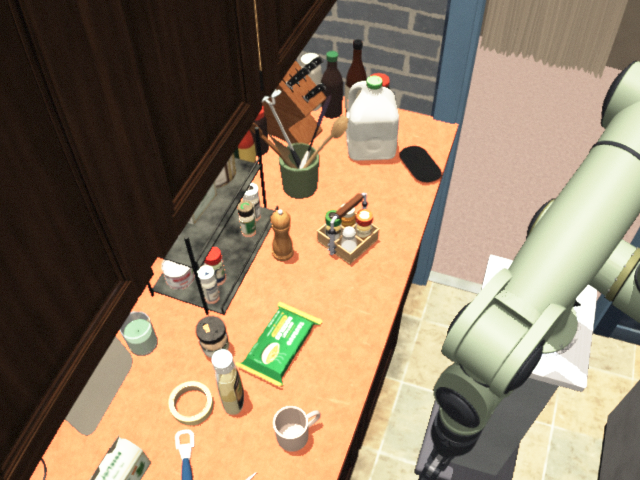

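View pics/top0.png

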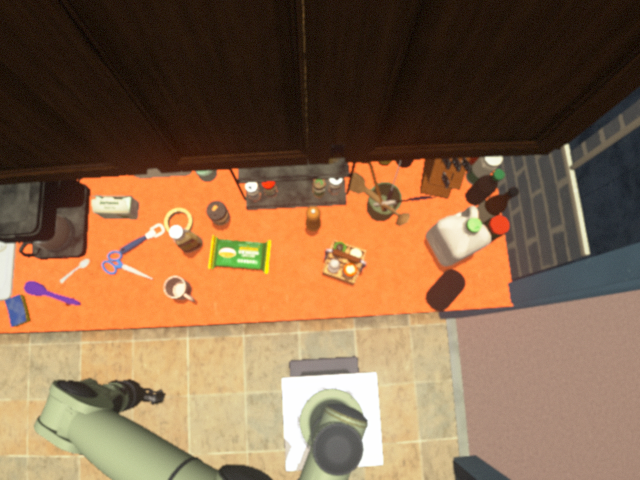

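The scene shows the caddy at about (348,232), with its dark grip near (350,206). In the top view the caddy is at about (345,262) and the grip near (348,253). The calibration gives rotation as rpy, so the helper needs converting. I'll zoom in on both.

```bash
sed -i 's/^import numpy.*/&\nfrom scipy.spatial.transform import Rotation as Ro/; s/np.array(m\["rotation"\])@/Ro.from_euler("xyz",m["rotation"]).as_matrix()@/' h.py
python3 - <<'E'
from h import *
a=cv2.imread("pics/scene0.png")[180:270,305:390]; b=cv2.imread("pics/top0.png")[232:292,315:375]
f=lambda i:cv2.resize(i,(400,int(400*i.shape[0]/i.shape[1])),interpolation=cv2.INTER_CUBIC)
a,b=f(a),f(b); o=np.zeros((430,800,3),np.uint8); o[:a.shape[0],:400]=a;o[:b.shape[0],400:]=b
cv2.imwrite("pics/crop.png",o)
m=imaging.camera_model("top"); print(plane(m,348,253,140),plane(m,345,264,0))
print(plane(imaging.camera_model("scene"),350,206,140))
E
```

```text
[533.79253674 -82.17182206 140.        ] [521.94210584 -81.86173799   0.        ]
[520.37817529 -75.94725067 140.        ]
```

View pics/crop.png

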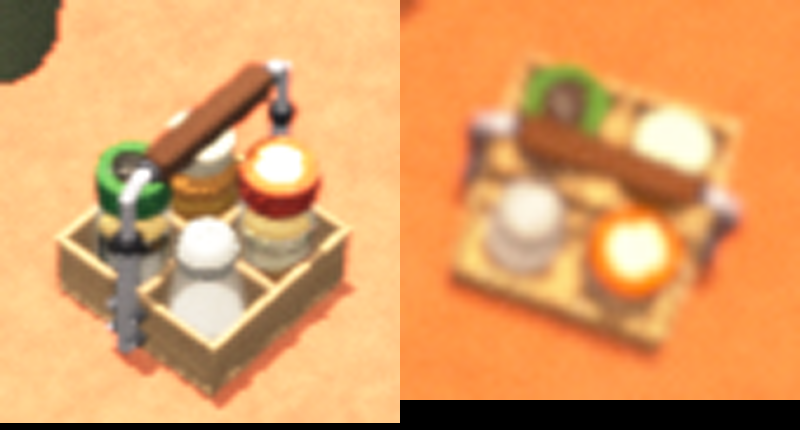

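The crop shows the grip's two ends. In the scene they are at crop (155,165) and (268,73), in the top view at crop (525,133) and (703,188). I'll triangulate these.

```bash
python3 - <<'E'
from h import *
ms,mt=imaging.camera_model("scene"),imaging.camera_model("top")
S=[(305+x/4.706-.4,180+y/4.706-.4) for x,y in[(155,163),(266,75)]]
T=[(315+(x-400)/6.667-.4,232+y/6.667-.4) for x,y in[(522,133),(703,186)]]
P=[]
for s,t in zip(S,T):
    p,e=tri(ray(ms,*s),ray(mt,*t)); P.append(p); print(p.round(1),round(e,1))
d=P[1]-P[0]; c=(P[0]+P[1])/2; print("c",c.round(1),"len",np.linalg.norm(d),"dir",np.degrees(np.arctan2(d[1],d[0])))
# base corners top view check
yaw=np.arctan2(d[1],d[0])
for k in(0,np.pi):
  for dy in(0,):
    y=yaw-np.pi/2+k
    # fingers close along tool y perpendicular to grip; tool down
    for r in(yaw,yaw+np.pi):
        q=solve_ik([c[0],c[1],300],[np.pi,0,r]); print(r,None if q is None else np.round(q,3))
E
```

```text
[539.8 -34.  145.9] 0.6
[ 507.4 -119.   141.4] 5.8
c [523.6 -76.5 143.7] len 91.04796138114935 dir -110.85736363527025
-1.934825995516096 [-0.285  0.251 -0.12   1.2    0.    -1.491]
1.206766658073697 [-0.285  0.251 -0.12   1.2    0.     1.65 ]
-1.934825995516096 [-0.285  0.251 -0.12   1.2    0.    -1.491]
1.206766658073697 [-0.285  0.251 -0.12   1.2    0.     1.65 ]
```

The grip measures 91 mm long at a height of about 143 mm, which agrees with the given sizes. I'll move above it and look from two wrist positions.

```bash
python3 - <<'E'
from h import *
import json
c=np.array([523.6,-76.5]); r=1.207; ty=np.array([np.sin(r),-np.cos(r)])
M=[]
for i,o in enumerate((60,0)):
    p=c+o*ty*-1
    bot.move_ptp([*p,300],[np.pi,0,r]) if i==0 else bot.movel([*p,300])
    bot.dwell(.2)
    m=imaging.camera_model("wrist"); im=imaging.capture("wrist"); cv2.imwrite(f"pics/w{i}.png",im)
    M.append({k:np.array(v).tolist() for k,v in m.items()})
json.dump(M,open("m.json","w")); s=bot.get_state(); print(s["t"],s["tcp_pos"],s["orientation"])
a=[cv2.resize(cv2.imread(f"pics/w{i}.png"),(400,300)) for i in(0,1)]
cv2.imwrite("pics/wpair.png",np.hstack(a))
E
```

```text
3.5667 [522.98996113 -76.19392542 300.26854812] [3.14153958e+00 6.88444117e-06 1.20721924e+00]
```

View pics/wpair.png

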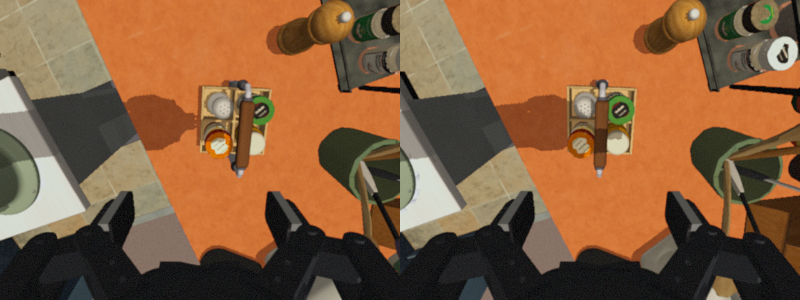

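The left and right views show the grip at about (392,212) and (320,212) in full pixels, nearly vertical in the image. Next I'll segment it and triangulate its ends.

```bash
python3 - <<'E'
from h import *
import json
M=json.load(open("m.json")); E=[];vis=[]
for i,cx in((0,392),(1,320)):
    im=cv2.imread(f"pics/w{i}.png"); h=cv2.cvtColor(im,cv2.COLOR_BGR2HSV)
    mk=cv2.inRange(h,(0,70,40),(14,200,150)); roi=np.zeros_like(mk); roi[145:275,cx-22:cx+22]=255; mk&=roi
    mk=cv2.morphologyEx(mk,cv2.MORPH_OPEN,np.ones((5,5)))
    ct=max(cv2.findContours(mk,0,1)[0],key=cv2.contourArea); rc=cv2.minAreaRect(ct)
    b=cv2.boxPoints(rc); b=b[np.argsort(b[:,1])]; e=[b[:2].mean(0),b[2:].mean(0)]; E.append(e); print(rc,np.round(e,1))
    v=im.copy(); cv2.drawContours(v,[ct],-1,(255,0,0),1); vis.append(cv2.resize(v[130:290,cx-70:cx+70],(400,457)))
cv2.imwrite("pics/seg.png",np.hstack(vis))
P=[]
for k in(0,1):
    p,e=tri(ray(M[0],*E[0][k]),ray(M[1],*E[1][k])); P.append(p); print(p.round(1),round(e,2))
d=P[0]-P[1]; print("c",(sum(P)/2).round(1),np.linalg.norm(d),np.arctan2(d[1],d[0]), [ (sum(plane(M[i],*x,150)[:2] for x in E[i])/2).round(1) for i in (0,1)])
E
```

```text
((390.80517578125, 214.3120574951172), (18.791048049926758, 105.52347564697266), 3.3664608001708984) [[393.9 161.6]
 [387.7 267. ]]
((320.0, 255.5), (23.0, 18.0), 90.0) [[320. 244.]
 [320. 267.]]
[526.  -22.3 316.6] 44.57
[ 508.5 -115.3  146.9] 0.56
c [517.3 -68.8 231.7] 194.3168674228474 1.3852162639758043 [array([524.4, -71.6]), array([ 512.6, -104.6])]
```

View pics/seg.png

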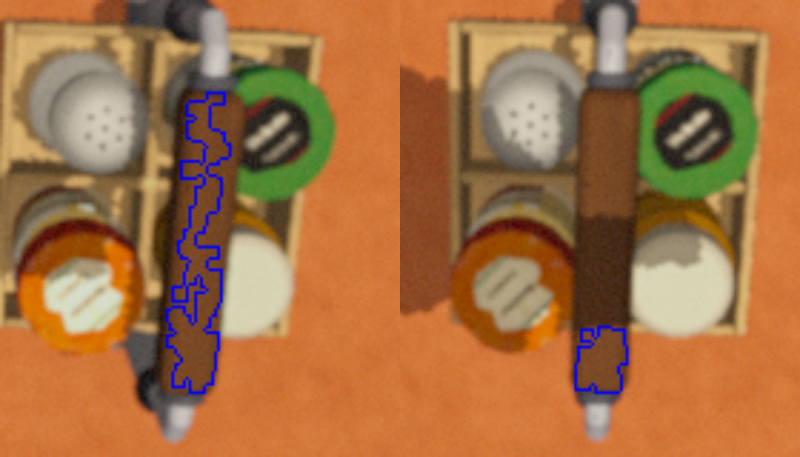

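The gripper's shadow breaks the mask. The brown grip's ends are clear by eye, at crop (215,88)/(186,392) on the left and (209,90)/(201,390) on the right, so I'll use those.

```bash
python3 - <<'E'
from h import *
import json
M=json.load(open("m.json"))
E=[[(322+x/2.857-.4,130+y/2.857-.4) for x,y in((215,88),(186,392))],[(250+x/2.857-.4,130+y/2.857-.4) for x,y in((209,90),(201,390))]]
P=[]
for k in(0,1):
    p,e=tri(ray(M[0],*E[0][k]),ray(M[1],*E[1][k])); P.append(p); print(p.round(1),round(e,2))
d=P[0]-P[1]; print("c",(sum(P)/2).round(1),np.linalg.norm(d),np.arctan2(d[1],d[0]),np.arctan2(-d[1],-d[0]))
E
```

```text
[543.1 -30.6 147. ] 1.26
[ 508.1 -116.5  142.5] 0.07
c [525.6 -73.5 144.7] 92.8773912775459 1.1836008614367652 -1.957991792153028
```

The centre is (525.5, -73.5), at z of about 142 mm, with a length of 93 mm and yaw 1.19. That is consistent with the first estimate. I'll descend and grip.

```bash
python3 - <<'E'
from h import *
def st(l):
    s=bot.get_state(); print(l,round(s["t"],2),s["tcp_pos"].round(1),"F",s["contact_force"].round(1),"T",np.round(s["wrist_torque"],2),"op",round(s["opening"],3),"g",np.round(s["gripper_force"],1))
c=[525.3,-73.8]; R=[np.pi,0,1.19]
bot.movel([*c,190],R); st("above")
print(bot.movel([*c,122],max_speed=60,threshold=8)); st("down")
bot.grip(0.0,60); bot.dwell(.3); st("grip")
cv2.imwrite("pics/g.png",imaging.capture("wrist"))
E
```

```text
above 4.45 [525.9 -74.  190.8] F [ 0.3 -0.2 -0.3] T [-0.02 -0.01 -0.03] op 1.0 g 0.0
False
down 5.73 [525.7 -73.9 122.4] F [ 0.3 -0.1  0.5] T [-0.02  0.01  0.01] op 0.997 g 0.0
grip 6.66 [525.3 -73.8 122.2] F [-2.   0.2  4. ] T [ 0.08  0.26 -0.44] op 0.2 g 59.4
```

View pics/g.png

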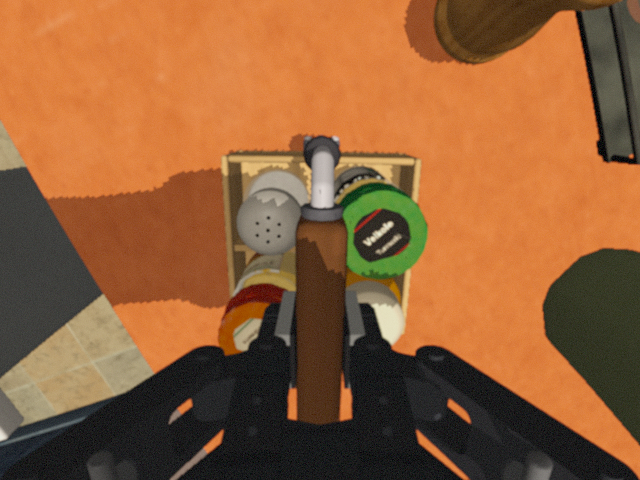

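The view shows the grip bar held between both pads at about (320,330), with opening 0.20 (about 17 mm) and 59 N. I'll pull slowly to the stop, then lift.

```bash
python3 - <<'E'
from h import *
def st(l):
    s=bot.get_state(); print(l,round(s["t"],2),s["tcp_pos"].round(1),"F",s["contact_force"].round(1),"T",np.round(s["wrist_torque"],2),"op",round(s["opening"],3),"g",np.round(s["gripper_force"],1))
c=[525.3,-73.8]
bot.grip(0.0,80)
for z in(150,164,168,172,176): 
    bot.movel([*c,z],max_speed=25); bot.dwell(.15); st(z)
E
```

```text
150 8.34 [525.3 -73.8 149.9] F [ 0.1 -0.5 -2.8] T [-0.03 -0.18 -0.27] op 0.195 g 80.2
164 9.2 [525.2 -73.8 163.9] F [ 0.5 -0.1 -3.6] T [-0.01 -0.11 -0.19] op 0.195 g 80.1
168 9.66 [525.2 -73.7 167.9] F [-0.1 -0.5 -4.4] T [-0.01 -0.05 -0.08] op 0.193 g 80.0
172 10.12 [525.2 -73.8 172. ] F [ 0.4  0.8 -3.9] T [ 0.05 -0.01 -0.1 ] op 0.192 g 79.9
176 10.57 [524.8 -73.7 175.5] F [ 0.2  0.4 -9.3] T [ 0.06 -0.03 -0.02] op 0.195 g 79.0
```

The force held at spring level up to 172 and jumped to 9.3 N at 176, so the handle reached its stop at about 172–174. Now for the lift.

```bash
python3 - <<'E'
from h import *
def st(l):
    s=bot.get_state(); print(l,round(s["t"],2),s["tcp_pos"].round(1),"F",s["contact_force"].round(1),"T",np.round(s["wrist_torque"],2),"op",round(s["opening"],3),"g",np.round(s["gripper_force"],1))
c=[525.3,-73.8]
bot.movel([*c,200],max_speed=25); st(200)
bot.movel([*c,273],max_speed=35); bot.dwell(1); st(273)
a=imaging.capture("scene"); b=imaging.capture("wrist")
cv2.imwrite("pics/end.png",np.hstack([cv2.resize(a[100:280,260:440],(400,400),interpolation=2),cv2.resize(b[80:480,120:520],(400,400))]))
E
```

```text
200 11.68 [525.2 -73.8 199.8] F [ -0.7   1.  -10.9] T [0.05 0.   0.01] op 0.199 g 79.0
273 14.92 [525.3 -73.8 273. ] F [ -1.1  -0.3 -11. ] T [-0.06 -0.02 -0.01] op 0.194 g 79.0
```

View pics/end.png

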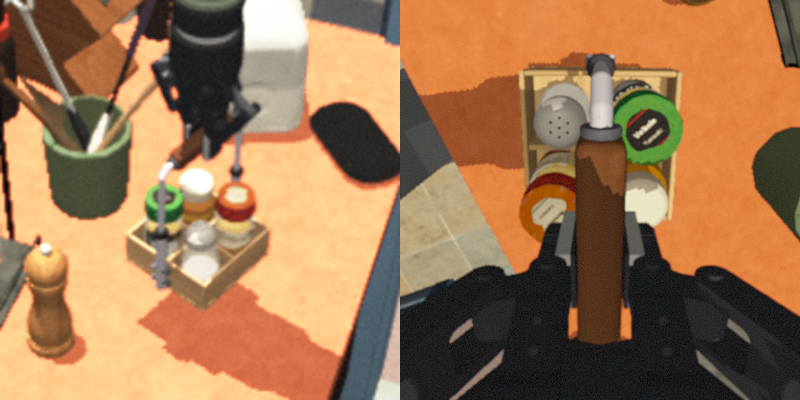

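The caddy (left view, about (198,250)) hangs level and clear, with its shadow detached. All four jars stand in it and the handle is out. The moments are near zero and the load is 11 N, so I'm handing in.

```bash
python3 -c "
from h import *
print(bot.sign_off())"
```

```text
the job is handed in; nothing more can be done
None
```

The caddy was handed in held by its handle at the stop, about 10 cm above the worktop, looking level and steady in the last pictures with all four jars standing and no other item touched that I could see; no verdict was returned.

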